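Switch on the isolator of a crane control case

ROBOT

A 6-joint arm with a two-finger parallel gripper is mounted at the origin on the work surface. World frame = base frame: x ahead of the robot, y to its left, z up, the work surface at z = 0. Lengths are in m, angles in rad, forces in N, time in s.
With the tool pointing down it reaches from about 0.35 to 0.775 m from the base axis. Payload 5.5 kg.
Tool frame: the origin (TCP) lies at the very end of the fingers, on their centre line; the grasp point (between the pads) lies 19 mm behind it; z points along the fingers, y is the line along which they close (so a half turn about z gives the same grasp; the last joint's range is limited). The gripper opens to 85 mm and grips with 20 to 120 N. Pads are 22 mm wide; open, the fingers measure 114 mm over their backs; the gripper's body (76 mm by 85 mm) begins 54 mm behind the grasp point. The pads swing forward as they close: fully open they stand 13 mm farther back than shut.
Start: joints at [-1.342, 0.313, 0.046, 1.304, 0, 1.431], TCP at [0.207, -0.536, 0.231] pointing down, gripper open.
Joint ranges: [-2.76, 2.76], [-0.86, 1.69], [-1.03, 1.26], [-2.2, 2.34], [-1.47, 1.5], [-3.14, 3.14]. Speed limits (rad/s): [2.57, 2.57, 3.14, 3.14, 3.14, 3.14].

INTERFACE

Orientations are given as a unit quaternion [w, x, y, z].
In Python, from workcell import get_state, read_camera, calibration, hand_in gives the robot as it stands.
- The arm moves only by the tool drive_tool, never from a script. Its argument "deltas" is a list that holds one entry, the list of rows, each a list of 7 numbers: the closure in counts, from 0 (fully open) to 255 (shut), then the shift along the tool's x, y, z in m, then the turn, a rotation vector about the tool's x, y, z in degrees. A call has 1 to 12 rows; each row is the pose to reach, as a shift and turn from the pose commanded when the call began, along the tool's axes at that moment; what a row does not reach only later rows make up. A row lasts 1/8 s, in which the tool goes at most 62.5 mm and 10.7 degrees, less where a joint would pass 70% of its speed; a pose out of reach is approached as far as the arm can. A call with a gripper value outside its range is refused whole. The fingers move at their own pace and stop on an object; "newtons" is the grip in N (left out, the last holds). Time passes only in rows, so rows that repeat a pose let the fingers close. It gives the time, the measured TCP pose, the force, the opening and the grip force at its end, in the units of the state.
- get_state(): the state, without advancing time (a new reading comes with each control period).
- read_camera(name): name is "scene" or "top"; returns (picture, depth): 420x560x3 uint8, red, green, blue; 420x560 float32, m along the optical axis (not along the pixel's ray), 0 where there is no reading.
- calibration(name): a dict with "mtx" (3x3 intrinsics, pixels), "world_from_camera" (4x4, takes a point from camera to world coordinates). Camera axes: x right, y up, looking along -z (the intrinsics and any distortion apply to the point x, -y, -z); pixel columns grow to the right and rows downward; lengths in m; the calibration is good to about 2 mm. A picture is of the moment at which its call begins. calibration takes no time and is no camera call.
- hand_in(): hands the job in; it is judged then, once.
The state is a dict: "clock": time; "joint_pos": joint angles; "qvel": joint speeds; "tau": joint torques, N m; "tcp_pos": TCP position; "orientation": TCP orientation; "wrist_force": force on the tool from outside, world axes, zero at the start; "ft_torque": the same for the moment, N m; "finger_gap": finger opening in m; "grip_force": force on a finger pad.
Only numpy, scipy, OpenCV 4.12 (cv2) and the standard library are available. Lean on these libraries where they do the work, as an engineer would, in place of code of your own. Each camera call takes 0.05 s, during which the arm holds its last target. There are 200 camera calls.

TASK

The crane control case on the repair bench is to be powered up for a test: on its lid, push the large round isolator knob in against its spring, turn it clockwise past its safety stop all the way to its end, then let it spring back out and let go. Leave the small selector knob on the same lid as it is.

Things in the scene. Friction and masses are not known exactly. Their poses are not given: they have to be found in the camera images.
- isolator_grip (a point): Isolator, largest of 3 fittings on the case lid: black disc 60 mm wide, 6 thick, carrying an upright round fluted black cap 44 mm across, 30 high, white mark on top from centre to rim. This point: on the vertical turning axis inside the cap, 9 mm below its top, 21 above the disc (117 above the table when out). x points to the mark's rim end, z up; moves and turns with the knob.
- isolator (a joint): Turn of the isolator knob, rad, growing clockwise seen from above: 0 off, 1.40 end stop (on). Starts at 0 to 0.25. Unless pushed in, it is blocked by a safety stop at about 0.43; pushed in more than 5 mm it passes the stop, which is cleared by 1.07, where it can spring out again. Stays where it is left (friction 0.05 N m).
- isolator_press (a joint): How far the isolator knob is pushed in (straight down), m: 0 out, 0.009 fully in. Spring about 3 N at first, 10 N fully in. Under the knob a fixed round grey base, 74 mm across, 20 mm high, stands on the lid. Case: grey, 196 x 366 mm, lid top 60 mm above the table; 3 fittings in a row along its middle, 115 mm apart, in any order.
- selector (a joint): Turn of the small selector knob on the same lid (black bar 28 mm long, 9 thick, 16 high, on a grey base 44 mm across; top 90 mm above the table), rad: starts at 0, turns freely clockwise to 1.30. To be left alone. The third fitting, a clear dome on a steel ring 38 mm across, is a pilot lamp and does not move.

How it is judged:
By the outcome, as a careful person would: the job done as asked, in the order asked, and still so for the second after the job is handed in, with the robot touching nothing.
It also fails if it takes over 32 s, if anything falls off the work surface, if the arm or the gripper's body presses on something with over 40 N, if the wrist force passes 120 N, or if a joint passes its speed limit or range.

## Working session

There is one attempt and no reset: what is moved stays moved. The work goes in short steps, Python scripts to look and compute and a tool call to move; the robot and the scene stay as the last step left them, time stands still between calls to the robot, and variables do not carry over. Pictures are saved under pics/ and viewed, at most 10 in all, crops included, and the job is handed in when it is done.

Besides the shell and the picture viewer there is one more tool, called after ">>>" as a command line: name --argument value ..., lists and objects as JSON in quotes. drive_tool: Moves the arm, as the interface text tells. Its arguments: {"type":"object","properties":{"deltas":{"type":"array","items":{"type":"array","items":{"type":"array","items":{"type":"number"}}}},"newtons":{"type":"number"}},"required":["deltas"]}

```bash
mkdir -p pics; python3 - <<'E'
from workcell import *
import cv2,numpy as np
s=get_state();print(s)
for n in("top","scene"):
    p,d=read_camera(n);c=calibration(n);print(n,c["mtx"],c["world_from_camera"],[k for k in c])
    cv2.imwrite(f"pics/{n}0.png",p[:,:,::-1]);np.savez(f"{n}0.npz",p=p,d=d)
E
```

```text
{'clock': 0.0, 'joint_pos': array([-1.34160173e+00,  3.13973854e-01,  4.50068055e-02,  1.30361679e+00,
        2.09444067e-06,  1.43118388e+00]), 'qvel': array([-8.07773470e-04, -2.06976288e-03, -2.04163385e-04, -5.99567926e-04,
        2.34078391e-03, -3.55083411e-05]), 'tau': array([ 6.31431903e-04, -4.80630469e+01,  2.98531491e+01,  1.92732818e-02,
       -2.63102828e-05, -7.29454001e-06]), 'tcp_pos': array([ 0.20715838, -0.53584555,  0.23043536]), 'orientation': array([-8.92903817e-04,  9.83045404e-01,  1.83360126e-01, -3.89726205e-05]), 'wrist_force': array([ 0.27461919, -0.16167499,  0.13805148]), 'ft_torque': array([ 0.01367251, -0.03078414,  0.05165364]), 'grip_force': 0.0, 'finger_gap': 0.08547216126818342}
top [[463.63324914   0.         273.10558832]
 [  0.         463.63324914 208.0370625 ]
 [  0.           0.           1.        ]] [[ 0.02478832  0.99573275 -0.08889228  0.53242796]
 [-0.99931287  0.02222973 -0.02965855  0.02302678]
 [-0.02755594  0.08956638  0.99559958  0.7708792 ]
 [ 0.          0.          0.          1.        ]] ['mtx', 'world_from_camera']
scene [[482.01677384   0.         278.31092858]
 [  0.         482.01677384 206.90311329]
 [  0.           0.           1.        ]] [[ 5.75551372e-01 -4.34292097e-01  6.92914852e-01  1.04182420e+00]
 [ 8.17765415e-01  3.06266371e-01 -4.87299329e-01 -3.15001700e-01]
 [-5.86269291e-04  8.47107599e-01  5.31421087e-01  5.04946417e-01]
 [ 0.00000000e+00  0.00000000e+00  0.00000000e+00  1.00000000e+00]] ['mtx', 'world_from_camera']
```

View pics/top0.png

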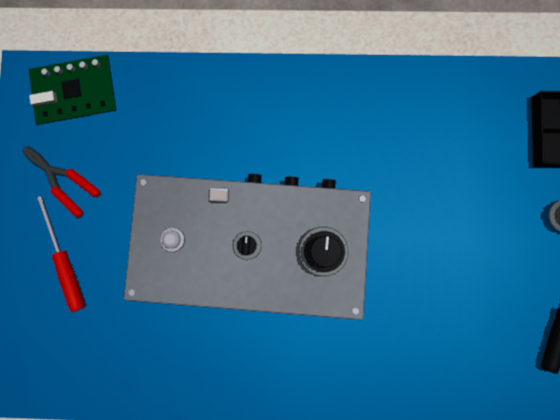

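View pics/scene0.png

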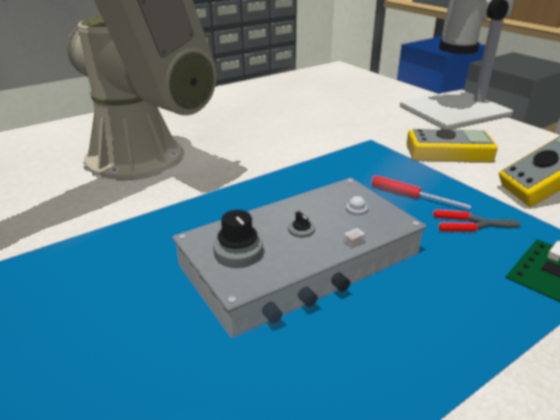

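The top view shows the isolator at about (325,250) with its mark up to (327,238), the selector at (247,245) and the lamp at (172,240). The scene view agrees, with the isolator at (238,230). Next I locate the cap top.

```bash
cat > h.py <<'E'
import numpy as np,cv2
from workcell import *
def ray(n,uv):
    c=calibration(n);T=c["world_from_camera"];K=c["mtx"]
    d=np.array([(uv[0]-K[0,2])/K[0,0],-(uv[1]-K[1,2])/K[1,1],-1]);return T[:3,3],T[:3,:3]@d
def plane(n,uv,z):
    o,d=ray(n,uv);return o+d*(z-o[2])/d[2]
def cloud(n,dep):
    v,u=np.mgrid[:420,:560];o,d=ray(n,(u.ravel()*0.,v.ravel()*0)) if 0 else (None,None)
    c=calibration(n);T=c["world_from_camera"];K=c["mtx"]
    P=np.stack([(u-K[0,2])/K[0,0]*dep,-(v-K[1,2])/K[1,1]*dep,-dep],-1)
    return P@T[:3,:3].T+T[:3,3]
E
python3 - <<'E'
from h import *
for n,box in(("top",(285,215,370,290)),("scene",(205,200,275,270))):
    f=np.load(n+"0.npz");p,d=f["p"],f["d"];W=cloud(n,d);x0,y0,x1,y1=box
    m=np.zeros(d.shape,bool);m[y0:y1,x0:x1]=1
    t=m&(W[...,2]>.119)&(W[...,2]<.135)&(d>0)
    v,u=np.nonzero(t);print(n,t.sum(),np.median(W[t],0))
    (c,r)=cv2.minEnclosingCircle(np.stack([u,v],1).astype(np.float32));print(c,r,plane(n,c,.126), "bbox mid",(W[t].min(0)+W[t].max(0))/2,np.ptp(W[t],0))
    w=t&(p.min(2)>90);v,u=np.nonzero(w);q=np.array([plane(n,(a,b),.126)[:2] for a,b in zip(u,v)])
    print("mark",len(q),q.mean(0),q.min(0),q.max(0));print("line",cv2.fitLine(q.astype(np.float32),2,0,.01,.01).ravel())
E
python3 - <<'E'
import sys;sys.path.insert(0,'.')
import cv2
p=cv2.imread('pics/top0.png')[205:295,230:380]
cv2.imwrite('pics/c.png',cv2.resize(p,None,fx=5,fy=5,interpolation=2))
E
```

```text
top 808 [ 0.53119744 -0.03227494  0.12612644]
(326.0, 251.5) 16.37843894958496 [ 0.53138817 -0.03231739  0.126     ] bbox mid [ 0.53144713 -0.03251577  0.12480582] [0.04283656 0.04408917 0.00953816]
mark 42 [ 0.54331365 -0.03289901] [ 0.53479314 -0.0349239 ] [ 0.55279692 -0.0307672 ]
line [ 0.99495476 -0.10032447  0.5433137  -0.03289901]
scene 511 [ 0.53801805 -0.0339354   0.12549254]
(236.43548583984375, 219.5) 15.636731147766113 [ 0.54097437 -0.03550176  0.126     ] bbox mid [ 0.53389969 -0.03238134  0.12332194] [0.04596947 0.04349644 0.00850899]
mark 43 [ 0.54480022 -0.03056217] [ 0.53363011 -0.03598687] [ 0.55694911 -0.01183212]
line [ 0.7497379  -0.6617349   0.5448002  -0.03056217]
```

View pics/c.png

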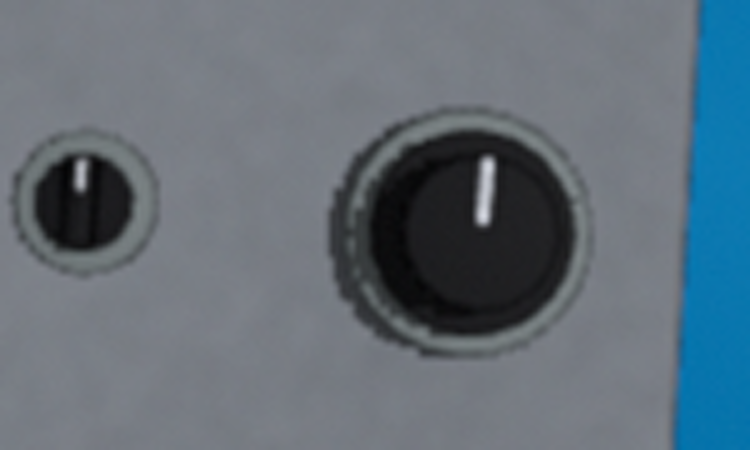

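>>> drive_tool --deltas '[[[0,0.044,-0.032,0.003,0,0,-9],[0,0.088,-0.064,0.006,0,0,-18],[0,0.132,-0.096,0.01,0,0,-27],[0,0.176,-0.128,0.015,0,0,-36],[0,0.22,-0.16,0.02,0,0,-45],[0,0.264,-0.192,0.025,0,0,-54],[0,0.308,-0.224,0.03,0,0,-63],[0,0.352,-0.256,0.035,0,0,-72],[0,0.396,-0.288,0.04,0,0,-81],[0,0.44,-0.32,0.04,0,0,-90],[0,0.484,-0.3527,0.04,0,0,-98],[0,0.484,-0.3527,0.04,0,0,-98]]]' --newtons 40

```text
clock: 1.6
tcp_pos: [0.5327, -0.0298, 0.1906]
orientation: [-0.0, 0.504, 0.864, 0.0]
wrist_force: [-0.7, -0.2, -0.0]
finger_gap: 0.0851
grip_force: 0.0
```

```bash
python3 - <<'E'
from h import *
from scipy.spatial.transform import Rotation as R
s=get_state();print(s)
r=R.from_quat(np.roll(s["orientation"],-1)).as_matrix();print(r)
print("tool-axes shift to knob",r.T@(np.array([.5315,-.0324,.100])-s["tcp_pos"]))
E
```

```text
{'clock': 1.6, 'joint_pos': array([-2.06664079e-01,  2.49067736e-01, -1.41221769e-01,  1.18103763e+00,
        4.57244108e-04,  8.49699779e-01]), 'qvel': array([-0.0615261 , -0.02286989, -0.0321366 ,  0.01086681, -0.02617093,
        0.01073473]), 'tau': array([  1.52420696, -43.38724136,  29.77876604,  -0.19869229,
         0.26653094,  -0.10204783]), 'tcp_pos': array([ 0.5326557 , -0.02979564,  0.19062258]), 'orientation': array([-3.24052354e-04,  5.03963884e-01,  8.63724656e-01,  1.33036438e-04]), 'wrist_force': array([-0.67572042, -0.1649882 , -0.00407091]), 'ft_torque': array([-0.0076231 ,  0.01272364, -0.00783759]), 'grip_force': 0.0, 'finger_gap': 0.08514137372628824}
[[-4.92040598e-01  8.70572150e-01 -4.25692896e-04]
 [ 8.70571978e-01  4.92040773e-01  5.56435069e-04]
 [ 6.93875136e-04 -9.68076618e-05 -9.99999755e-01]]
tool-axes shift to knob [-0.00176151 -0.0022788   0.0906216 ]
```

>>> drive_tool --deltas '[[[0,0,0,0.02,0,0,0],[0,0,0,0.04,0,0,0],[0,0,0,0.06,0,0,0],[0,0,0,0.075,0,0,0],[0,0,0,0.085,0,0,0],[0,0,0,0.09,0,0,0],[0,0,0,0.09,0,0,0],[0,0,0,0.09,0,0,0]]]'

```text
clock: 2.6
tcp_pos: [0.532, -0.033, 0.1018]
orientation: [0.001, 0.507, 0.862, 0.0]
wrist_force: [-0.3, -0.6, 0.2]
finger_gap: 0.0858
grip_force: 0.0
```

```bash
python3 - <<'E'
from h import *
s=get_state();print(s["tcp_pos"],s["joint_pos"],s["wrist_force"])
p,d=read_camera("scene");cv2.imwrite("pics/s1.png",cv2.resize(p[120:300,130:370,::-1],None,fx=3,fy=3))
E
```

```text
[ 0.53203956 -0.03301269  0.10183938] [-2.12556586e-01  3.07545433e-01 -2.91101714e-01  9.71126951e-01
 -1.02810224e-04  8.49781361e-01] [-0.27094448 -0.57488799  0.2443748 ]
```

View pics/s1.png

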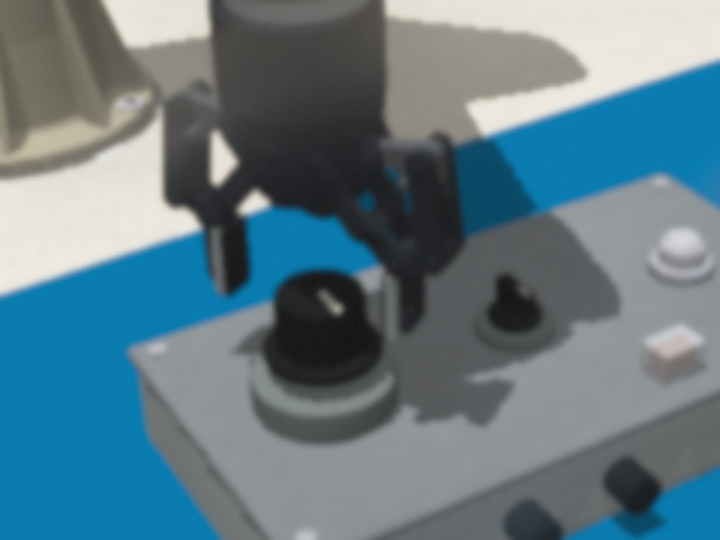

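The crop shows the fingers straddling the cap, at (225,260) and (400,290), well clear of the selector at (515,300). I close on it.

>>> drive_tool --deltas '[[[220,0,0,0,0,0,0],[220,0,0,0,0,0,0],[220,0,0,0,0,0,0],[220,0,0,0,0,0,0],[220,0,0,0,0,0,0],[220,0,0,0,0,0,0],[220,0,0,0,0,0,0],[220,0,0,0,0,0,0]]]' --newtons 60

```text
clock: 3.65
tcp_pos: [0.5328, -0.0325, 0.1019]
orientation: [0.001, 0.506, 0.862, 0.001]
wrist_force: [3.4, 3.3, 3.3]
finger_gap: 0.0422
grip_force: 60.8
```

>>> drive_tool --deltas '[[[220,0,0,0.003,0,0,0],[220,0,0,0.006,0,0,0],[220,0,0,0.009,0,0,0],[220,0,0,0.009,0,0,0],[220,0,0,0.009,0,0,0]]]'

```text
clock: 4.28
tcp_pos: [0.5329, -0.0326, 0.0937]
orientation: [0.001, 0.506, 0.862, 0.001]
wrist_force: [2.0, 4.3, 9.7]
finger_gap: 0.042
grip_force: 61.8
```

>>> drive_tool --deltas '[[[220,0,0,0,0,0,7],[220,0,0,0,0,0,14],[220,0,0,0,0,0,21],[220,0,0,0,0,0,28],[220,0,0,0,0,0,35],[220,0,0,0,0,0,42],[220,0,0,0,0,0,49],[220,0,0,0,0,0,56],[220,0,0,0,0,0,60],[220,0,0,0,0,0,60]]]'

```text
clock: 5.52
tcp_pos: [0.5315, -0.0319, 0.0936]
orientation: [-0.001, 0.87, 0.493, 0.001]
wrist_force: [-0.8, 5.3, 12.8]
finger_gap: 0.0423
grip_force: 61.7
```

```bash
python3 - <<'E'
from h import *
s=get_state();print(s["tcp_pos"],s["orientation"],s["joint_pos"],s["wrist_force"],s["ft_torque"],s["tau"])
E
```

```text
[ 0.53146522 -0.03192107  0.09356314] [-6.60662478e-04  8.69795973e-01  4.93410554e-01  7.44489830e-04] [-0.21194566  0.31423585 -0.30403002  0.952298    0.0019771   1.89763365] [-0.78464996  5.27802169 12.80305624] [ 1.33019111  0.68641169 -0.05083142] [ -2.691736   -39.36766148  24.20128405  -1.48951571  -1.62420139
   0.12884455]
```

>>> drive_tool --deltas '[[[220,0,0,0,0,0,4],[220,0,0,0,0,0,8],[220,0,0,0,0,0,12],[220,0,0,0,0,0,12]]]'

```text
clock: 6.02
tcp_pos: [0.5313, -0.0316, 0.0935]
orientation: [-0.001, 0.917, 0.4, 0.001]
wrist_force: [-2.1, 6.0, 11.8]
finger_gap: 0.042
grip_force: 61.8
```

```bash
python3 - <<'E'
from h import *
s=get_state();print(s["tcp_pos"],s["orientation"],s["joint_pos"],s["wrist_force"],s["ft_torque"],s["tau"])
E
```

```text
[ 0.53129528 -0.03159388  0.09354885] [-1.10155971e-03  9.16558787e-01  3.99897855e-01  6.94404391e-04] [-0.21176078  0.3141661  -0.30417052  0.95261771  0.00259953  2.10702013] [-2.14261376  5.97109163 11.82442083] [ 1.61213976  0.70310945 -0.00855427] [ -3.05619165 -39.17528629  24.3453902   -1.69708461  -1.91456459
   0.12805883]
```

>>> drive_tool --deltas '[[[220,0,0,0,0,0,3],[220,0,0,0,0,0,5],[220,0,0,0,0,0,5]]]'

```text
clock: 6.4
tcp_pos: [0.5312, -0.0315, 0.0935]
orientation: [-0.001, 0.933, 0.36, 0.001]
wrist_force: [-1.8, 7.2, 12.6]
finger_gap: 0.0425
grip_force: 61.8
```

```bash
python3 - <<'E'
from h import *
s=get_state();print(s["orientation"],s["joint_pos"],s["wrist_force"],s["ft_torque"],s["tau"])
E
```

```text
[-1.26653135e-03  9.33067176e-01  3.59699319e-01  6.63651422e-04] [-0.21168564  0.31413814 -0.30424566  0.95268942  0.00284631  2.19401458] [-1.82090516  7.22479487 12.62237969] [ 1.69054661  0.72144049 -0.0289627 ] [ -3.22523005 -39.11190748  24.3929261   -1.75774377  -2.04619668
   0.03911693]
```

>>> drive_tool --deltas '[[[220,0,0,0,0,0,2],[220,0,0,0,0,0,4],[220,0,0,0,0,0,6],[220,0,0,0,0,0,6]]]'

```text
clock: 6.9
tcp_pos: [0.5313, -0.0312, 0.0935]
orientation: [-0.001, 0.95, 0.312, 0.001]
wrist_force: [-2.3, 5.6, 12.4]
finger_gap: 0.0423
grip_force: 61.8
```

```bash
python3 - <<'E'
from h import *
s=get_state();print(s["orientation"],s["joint_pos"],s["wrist_force"],s["ft_torque"],s["tau"])
E
```

```text
[-1.21142462e-03  9.49981097e-01  3.12304434e-01  6.23811182e-04] [-0.2111565   0.3141379  -0.30421222  0.95259125  0.00272135  2.29519967] [-2.34125919  5.57575976 12.40688518] [1.69781584 0.70725967 1.62589698] [ -4.67681095 -39.10371065  24.39286709  -1.72012556  -1.94504879
   1.72092676]
```

>>> drive_tool --deltas '[[[220,0,0,-0.002,0,0,0],[220,0,0,-0.004,0,0,0],[220,0,0,-0.006,0,0,0],[220,0,0,-0.008,0,0,0],[220,0,0,-0.009,0,0,0],[220,0,0,-0.009,0,0,0],[220,0,0,-0.009,0,0,0]]]'

```text
clock: 7.78
tcp_pos: [0.5312, -0.0313, 0.1012]
orientation: [-0.001, 0.95, 0.312, 0.0]
wrist_force: [1.6, 5.3, 4.6]
finger_gap: 0.0424
grip_force: 61.0
```

```bash
python3 - <<'E'
from h import *
s=get_state();print(s["tcp_pos"],s["orientation"],s["wrist_force"],s["ft_torque"])
p,d=read_camera("scene");cv2.imwrite("pics/s2.png",cv2.resize(p[120:300,130:370,::-1],None,fx=3,fy=3))
E
```

```text
[ 0.53115594 -0.031299    0.10122744] [-1.36795222e-03  9.49960027e-01  3.12368466e-01  1.32536364e-04] [1.58442769 5.31843867 4.59932025] [1.4677716  0.0298458  1.68485389]
```

View pics/s2.png

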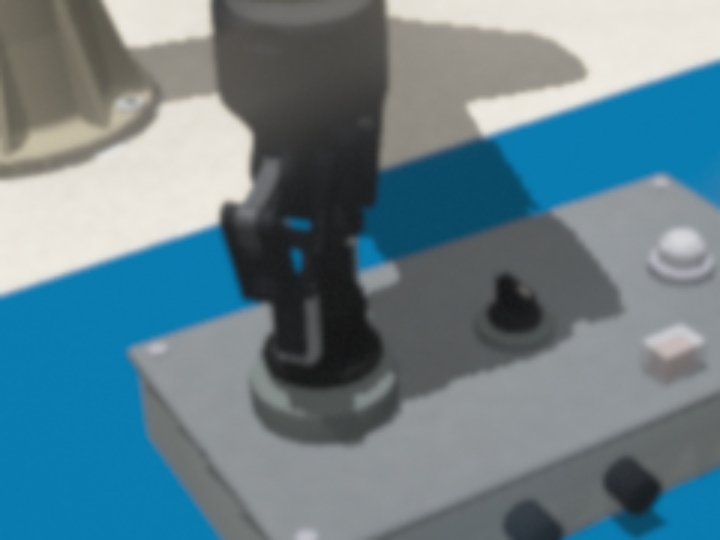

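The knob at (325,330) is still held and back up at its original height, and the selector is unchanged. I lift another 1.5 mm so it is fully out, then open.

>>> drive_tool --deltas '[[[220,0,0,-0.001,0,0,0],[220,0,0,-0.0015,0,0,0],[220,0,0,-0.0015,0,0,0],[0,0,0,-0.0015,0,0,0],[0,0,0,-0.0015,0,0,0],[0,0,0,-0.0015,0,0,0],[0,0,0,-0.0015,0,0,0],[0,0,0,-0.0015,0,0,0],[0,0,0,-0.0015,0,0,0],[0,0,0,-0.0015,0,0,0]]]'

```text
clock: 9.07
tcp_pos: [0.5316, -0.033, 0.1028]
orientation: [0.0, 0.951, 0.31, -0.0]
wrist_force: [0.2, -0.9, 0.5]
finger_gap: 0.0855
grip_force: 0.0
```

Open and free. I lift straight up, then back off towards the robot's right to uncover the view.

>>> drive_tool --deltas '[[[0,0,0,-0.03,0,0,0],[0,0,0,-0.07,0,0,0],[0,0,0,-0.11,0,0,0],[0,-0.04,0.04,-0.12,0,0,0],[0,-0.08,0.08,-0.12,0,0,0],[0,-0.12,0.12,-0.12,0,0,0],[0,-0.15,0.15,-0.12,0,0,0],[0,-0.15,0.15,-0.12,0,0,0],[0,-0.15,0.15,-0.12,0,0,0]]]'

```text
clock: 10.2
tcp_pos: [0.4987, -0.2422, 0.2226]
orientation: [-0.0, 0.951, 0.31, -0.0]
wrist_force: [0.7, -0.0, 0.1]
finger_gap: 0.0855
grip_force: 0.0
```

```bash
python3 - <<'E'
from h import *
p,d=read_camera("top");cv2.imwrite("pics/t3.png",cv2.resize(p[205:295,230:380,::-1],None,fx=5,fy=5,interpolation=2))
W=cloud("top",d);t=np.zeros(d.shape,bool);t[215:290,285:370]=1
t&=(W[...,2]>.11)&(W[...,2]<.14);print(t.sum(),np.median(W[t],0))
w=t&(p.min(2)>90);v,u=np.nonzero(w);q=np.array([plane("top",(a,b),.126)[:2] for a,b in zip(u,v)])
if len(q): m=q.mean(0)-[.5315,-.0324];print(len(q),m,np.arctan2(m[1],m[0]),cv2.fitLine(q.astype(np.float32),2,0,.01,.01).ravel())
E
```

```text
812 [ 0.53119568 -0.03222567  0.12607512]
46 [ 0.00201695 -0.01096174] -1.3888325726363693 [ 0.12454553 -0.9922139   0.53351694 -0.04336175]
```

View pics/t3.png

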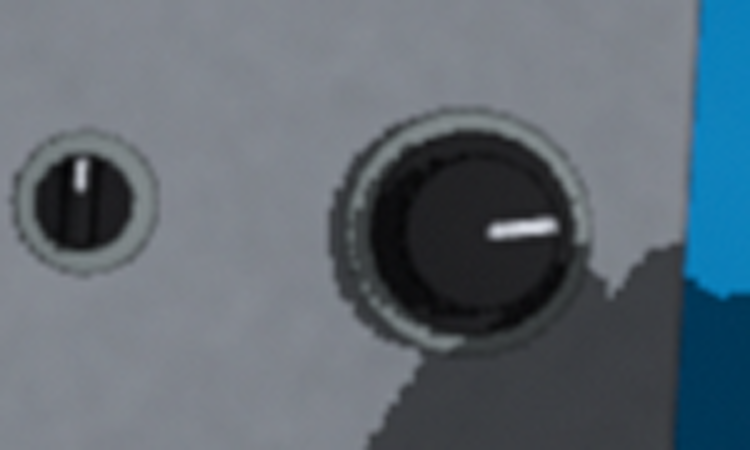

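The mark at (525,228) has turned 1.35 rad clockwise. That agrees with the turn at which the torque rose sharply, which marks the end stop. The cap top is back at 0.126 m, so the knob is out. The selector at (85,200) is unchanged.

```bash
python3 -c "
from workcell import *
print(hand_in())"
```

```text
the job is handed in; nothing more can be done
None
```

I pushed the isolator in, turned it clockwise past the safety stop to its end, let it spring back out and released it; the selector was not moved, and I handed the job in at about 10 s.

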